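# Tighten the hook rail clamp with its lift-off ratchet lever

### The job

Tighten the loose hook rail clamp: its orange lever has nearly run out of swing, so lift it off its serrations, swing it back without undoing the screw and let it drop fully in again. Then turn it clockwise (seen from above) until you feel the red cap bite on the rubber sleeve, and about 18 degrees (a twentieth of a turn) more but not much further, which would crush the sleeve. Let go with the lever fully down, and leave the basin, tumbler, brush and peg coil where they are.

Things in the scene. Friction and masses are not known exactly. Their poses are not given: they have to be found in the camera images.
- clamp: Blue clamp on a steel hook rail, fixed to the shelf. Origin on the shelf under the vertical screw axis, z up; the rail runs along y (340 mm long, 20 mm thick, centre 44 mm up, end feet 60 mm tall). Base 100 x 70 x 26 mm, four thin posts, round top plate of radius 55 mm, top 100 mm up.
- hub (a point): Point on the vertical screw axis, 145 mm above the shelf, level with the lever's grip when the lever is down. The orange lever hub there has a radius of 30 mm.
- stop (a point): Middle between two steel stop pins on the top plate (10 mm thick, tops 155 mm above the shelf, 45 mm from the axis); the point lies on the axis at 155 mm. They stop the lever's arm, lifted or not, at 0.80 rad either side of the clamp's -x direction.
- lever_grip (a point): Centre of the lever's orange grip: a bar 46 mm long (radially), 18 mm wide, 22 mm tall, 92 mm from the screw axis, 145 mm above the shelf when down. Free space of 35 mm to either side and 75 mm beneath. Its direction from hub is the lever's direction. Can be pinched from above across its width and led along the arc about the hub.
- screw (a joint): Turn of the clamp screw (rad), grows clockwise from above = tightening. Starts at 0.5 to 0.7, stays where left. Turns easily (0.06 N m) until it bites on the red cap, at an unknown angle of 0.90 to 1.35. Then resistance jumps to 0.5 (held still) or 0.75 N m (moving), 6 to 8 N at the grip, and rises by 0.35 N m within 0.31 rad; a grip turning with the lever carries part as a moment. No spring-back. 0.5 rad past the bite crushes.
- lever (a joint): Turn of the lever relative to the screw (rad, clockwise positive), 0 at the start. screw + lever = the lever's direction clockwise from the clamp's -x direction. While down, the lever drives the screw both ways. 15 round-tipped serrations: it drops in only at multiples of 0.419 rad, with 0.02 rad of play either way and as much give under load.
- lift (a joint): Height of the lever above its fully engaged place (m): 0 fully down, serrations clear above 0.010, end of travel 0.015. A spring and its weight pull it down with about 4 N when down, 6 N at the top.
- cap (a point): Centre of the top face of the red cap (56 x 40 mm) between the posts, which the screw presses on the black rubber sleeve round the rail. 73 mm above the clamp's origin until the bite, then down 8 mm per rad of screw. 2 mm down is clamped well, 1.0 to 3.0 mm is good, over 4.0 mm crushes the sleeve.
- basin: Pink plastic basin, rim radius 120 mm, 85 mm tall, loose. Origin under its centre. Bystander.
- tumbler: Stainless steel tumbler, rim radius 36 mm, 100 mm tall, loose. Origin under its centre. Bystander.
- brush: Wooden scrubbing brush standing on its bristles, 150 x 50 x 38 mm, loose. Origin under its centre. Bystander.
- peg_coil: Coiled hard plastic peg strip, 106 mm across, 17 mm tall, loose. Origin under its centre. Bystander.

How it is judged:
On the way, in this order (a step that is already met when the one before it is completed fails the run):
1. the lever is lifted clear of the serrations and swung back (value of joint lift above 0.004 m and value of joint lever below -0.3 rad), for 0.1 s.
2. the lever is fully down in the serrations again, at least one tooth further back on the screw (value of joint lift below 0.002 m and value of joint lever below -0.37 rad), for 0.1 s.
At the end, for the whole second after the job is handed in: The red cap is pressed 1.0 to 3.0 mm into the sleeve (0.125 to 0.375 rad of screw past the bite, screw beyond 1.0 rad) and the screw at rest, the lever is fully down in its serrations (within 2 mm) and let go, and basin, tumbler, brush and peg coil stand within 30 mm of where they were (z of cap in the frame of clamp between 0.07 and 0.072 m and value of joint screw above 1 rad and value of joint lift below 0.002 m and velocity of joint screw between -0.05 and 0.05 rad/s and not (distance of basin from where it was at the start of the episode above 0.03 m) and not (distance of tumbler from where it was at the start of the episode above 0.03 m) and not (distance of brush from where it was at the start of the episode above 0.03 m) and not (distance of peg_coil from where it was at the start of the episode above 0.03 m)); the robot touches nothing.
It fails at once if the sleeve is crushed (cap pressed down more than 4 mm) (z of cap in the frame of clamp below 0.069 m).
It fails at once if the screw is undone (turned back below 0.3 rad) (value of joint screw below 0.3 rad).
It fails at once if a bystander is moved more than 30 mm (distance of any of basin, tumbler, brush, peg_coil from where it was at the start of the episode above 0.03 m).
It also fails if it takes over 45 s, if anything falls off the work surface, if the arm or the gripper's body presses on something with over 40 N, if the wrist force passes 120 N, or if a joint passes its speed limit or range.

### The arm

A 7-joint arm with a two-finger parallel gripper is mounted at the origin on the work surface. World frame = base frame: x ahead of the robot, y to its left, z up, the work surface at z = 0. Lengths are in m, angles in rad, forces in N, time in s.
With the tool pointing down it reaches from about 0.35 to 0.9 m from the base axis. Payload 19.9 kg.
Tool frame: the origin (TCP) lies on the centre line of the jaws, within the pads' length; the fingertips stand 22 mm ahead of it and the grasp point (between the pads) lies 3 mm ahead of it; z points along the fingers, y is the direction in which the jaws open and shut (so a half turn about z gives the same grasp; the last joint's range is limited). The gripper opens to 85 mm and grips with 20 to 120 N. Pads are 22 mm wide; open, the fingers measure 114 mm over their backs; the gripper's body (76 mm by 85 mm) begins 54 mm behind the grasp point. The pads swing forward as they close: fully open they stand 13 mm farther back than shut.
Start: joints at [-1.173, 0.417, -0.01, 1.614, 0.005, 1.111, -0.053], TCP at [0.266, 0.566, 0.253] pointing down, gripper open.
Joint ranges: [-2.81, 2.81], [-0.39, 2.02], [-1.27, 1.25], [0.06, 2.57], [-1.19, 4.33], [0.19, 2], [-2.82, 2.82]. Speed limits (rad/s): [1.89, 1.89, 2.39, 2.39, 3.01, 3.01, 3.01].

### API

Orientations are given as [roll, pitch, yaw] about the fixed x, y, z axes, in that order (R = Rz(yaw) Ry(pitch) Rx(roll)).
In Python, from station import r, viewer, job gives the robot as it stands.
- The arm moves only by the tool send_rows, never from a script. Its argument "deltas" is a list that holds one entry, the list of rows, each a list of 7 numbers: the shift along the tool's x, y, z in m, then the turn, a rotation vector about the tool's x, y, z in degrees, then the finger opening in m, from 0 to 0.0854. In form: [[[tx, ty, tz, ax, ay, az, fingers], ...]]. A call has 1 to 12 rows; each row is the pose to reach, as a shift and turn from the pose commanded when the call began, along the tool's axes at that moment; what a row does not reach only later rows make up. A row lasts 1/8 s, in which the tool goes at most 62.5 mm and 10.7 degrees, less where a joint would pass 70% of its speed; a pose out of reach is approached as far as the arm can. A call with a gripper value outside its range is refused whole. The fingers move at their own pace and stop on an object; "squeeze" is the grip in N (left out, the last holds). Time passes only in rows, so rows that repeat a pose let the fingers close. It gives the time, the measured TCP pose, the force and the opening at its end, in the units of the state.
- r.sense(): the state, without advancing time (a new reading comes with each control period).
- viewer.camera(name): name is "side" or "top"; returns a dict with "frame" (420x560x3 uint8, red, green, blue), "K" (3x3 intrinsics, pixels), "rvec" (rotation vector, rad) and "tvec" (3), from world to camera coordinates, as OpenCV has them. Camera axes: x right, y down, z forward; pixel columns grow to the right and rows downward; lengths in m; the calibration is good to about 2 mm. A picture is of the moment at which its call begins. There is no depth.
- job.hand_in(): hands the job in, once; it reports no verdict.
The state is a dict: "clock": time; "joint_positions": joint angles; "qd": joint speeds; "effort": joint torques, N m; "eef_pos": TCP position; "tcp_rot": TCP orientation; "ft_force": force on the tool from outside, world axes, zero at the start; "ft_torque": the same for the moment, N m; "grip_width": opening from 0.0 (shut) to 1.0 (fully open).
Only numpy, scipy, OpenCV 4.12 (cv2) and the standard library are available. Lean on these libraries where they do the work, as an engineer would, in place of code of your own. Each camera call takes 0.05 s, during which the arm holds its last target. There are 200 camera calls.

## Working session

There is one attempt and no reset: what is moved stays moved. The work goes in short steps, Python scripts to look and compute and a tool call to move; the robot and the scene stay as the last step left them, time stands still between calls to the robot, and variables do not carry over. Pictures are saved under pics/ and viewed, about 8 in all and at most 12, crops included, and the job is handed in when it is done.

Besides the shell and the picture viewer there is one more tool, called after "Emit:" as name(argument=value, ...), one argument or row to a line, values as JSON. send_rows: Moves the arm, as the interface text tells. Its arguments: {"type":"object","properties":{"deltas":{"type":"array","items":{"type":"array","items":{"type":"array","items":{"type":"number"}}}},"squeeze":{"type":"number"}},"required":["deltas"]}

```bash
ls; mkdir -p pics; python3 - <<'E'
from station import r,viewer,job
import cv2
print(r.sense())
for n in("side","top"):
    c=viewer.camera(n); cv2.imwrite(f"pics/{n}0.png",c["frame"][:,:,::-1]); print(n,c["K"],c["rvec"],c["tvec"])
E
```

```text
pics
{'clock': 0.0, 'joint_positions': array([-1.17250933,  0.41799485, -0.01032171,  1.61417335,  0.00468558,
        1.11066633, -0.05302636]), 'qd': array([-0.00043806, -0.00029426, -0.00021161,  0.00122499, -0.00122175,
       -0.00173859,  0.00035276]), 'effort': array([ 1.88430116e-03, -8.64428115e+01,  6.79816436e-01, -4.34873486e+01,
        1.92257040e-02,  7.77032983e-03,  2.39636074e-05]), 'eef_pos': array([0.26595271, 0.5652461 , 0.25264747]), 'tcp_rot': array([-3.14037693e+00,  7.04362998e-05,  2.70179828e+00]), 'ft_force': array([ 0.2789676 ,  0.89613115, -0.18589986]), 'ft_torque': array([-0.01467532,  0.03412842,  0.02913047]), 'grip_width': 1.0002715464087173}
side [[425.31820034   0.         282.30153142]
 [  0.         425.31820034 210.39029598]
 [  0.           0.           1.        ]] [ 2.51273725  0.13009472 -0.05877258] [-0.48203909  0.03461404  1.24582197]
top [[517.9155816    0.         282.47903092]
 [  0.         517.9155816  201.82567517]
 [  0.           0.           1.        ]] [ 2.16234234 -2.13198673  0.17849757] [0.01301162 0.51306244 1.27593694]
```

View pics/side0.png

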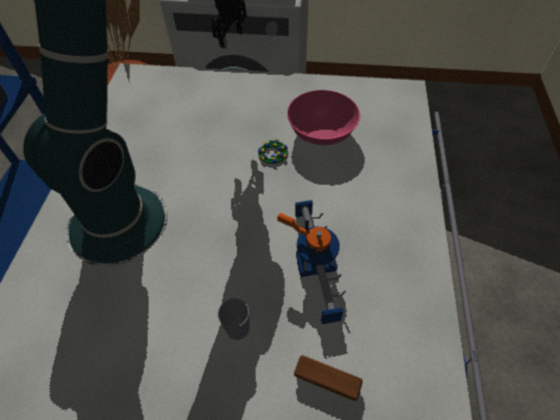

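View pics/top0.png

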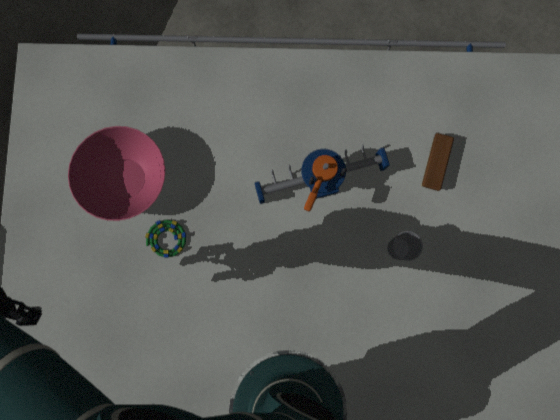

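The side view shows the clamp hub at about (318,238), with the grip end at about (287,218). In the top view the hub is at about (325,168) and the grip at about (311,201). I'll enlarge both.

```bash
cat > h.py <<'E'
import numpy as np,cv2
from station import r,viewer,job
def ray(c,uv):
    R=cv2.Rodrigues(np.array(c["rvec"]))[0]; C=-R.T@np.ravel(c["tvec"])
    d=R.T@np.linalg.inv(c["K"])@np.array([uv[0],uv[1],1.]); return C,d
def atz(c,uv,z):
    C,d=ray(c,uv); return C+d*(z-C[2])/d[2]
def crop(c,u,v,w,h,s):
    return cv2.resize(c["frame"][v:v+h,u:u+w,::-1],None,fx=s,fy=s,interpolation=cv2.INTER_CUBIC)
def orange(c):
    hsv=cv2.cvtColor(np.ascontiguousarray(c["frame"]),cv2.COLOR_RGB2HSV)
    return cv2.inRange(hsv,(5,200,120),(16,255,255))
E
python3 - <<'E'
from h import *
t=viewer.camera("top"); s=viewer.camera("side")
a=crop(t,245,130,160,90,5); b=crop(s,260,190,100,140,5)
cv2.imwrite("pics/a.png",a)
cv2.imwrite("pics/b.png",crop(s,265,190,90,140,4))
for n,c in(("top",t),("side",s)):
    m=orange(c); m[:, :0]=0
    k,l,st,ce=cv2.connectedComponentsWithStats(m)
    print(n,[(st[i].tolist(),ce[i].round(1).tolist()) for i in range(1,k) if st[i,4]>40])
E
```

```text
top [([313, 157, 14, 21, 98], [319.4, 167.2])]
side [([307, 228, 23, 19, 250], [318.1, 236.6])]
```

View pics/a.png

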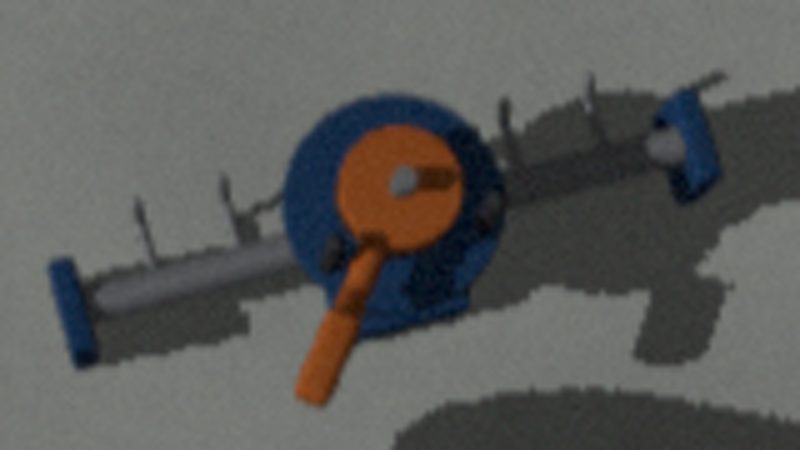

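View pics/b.png

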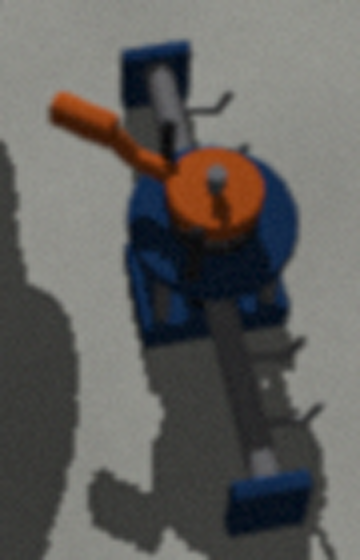

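```bash
python3 - <<'E'
from h import *
t=viewer.camera("top"); s=viewer.camera("side")
def tri(p,q):
    A=[];b=[]
    for c,u in((t,p),(s,q)):
        C,d=ray(c,u); d/=np.linalg.norm(d); P=np.eye(3)-np.outer(d,d); A.append(P);b.append(P@C)
    return np.linalg.lstsq(np.vstack(A),np.hstack(b),rcond=None)[0].round(4)
T=lambda x,y:(245+x/5,130+y/5); S=lambda x,y:(265+x/4,190+y/4)
hub=tri(T(401,188),S(216,190)); g=tri(T(331,353),S(86,118)); print("tri",hub,g)
print("boss",tri(T(403,180),S(216,174)))
hz=atz(t,T(401,188),.160); gz=atz(t,T(331,353),.156);print("z",hz,gz,atz(s,S(216,190),.16),atz(s,S(86,118),.156))
fl=atz(t,T(68,310),.06);fr=atz(t,T(690,142),.06);fl2=atz(s,S(155,65),.06);fr2=atz(s,S(268,495),.06)
for a,b in((fl,fr),(fl2,fr2)):
    d=a-b; print("feet",a,b,np.linalg.norm(d),"yaw",np.arctan2(-d[0],d[1]),(a+b)/2)
v=gz-hz; print("lever dir",np.arctan2(v[1],v[0]),np.hypot(v[0],v[1]))
v=g-hub; print("lever dir tri",np.arctan2(v[1],v[0]),np.hypot(v[0],v[1]))
for q in((115,210),):print("basin",atz(t,q,.05))
print("tumbler",atz(t,(405,246),.05),"brush",atz(t,(438,160),.04),"coil",atz(t,(168,238),.01))
E
```

```text
tri [ 0.5844 -0.079   0.1324] [ 0.5008 -0.0449  0.1497]
boss [ 0.5838 -0.0784  0.1498]
z [ 0.57635425 -0.07685099  0.16      ] [ 0.49864515 -0.04483345  0.156     ] [ 0.58548003 -0.09592199  0.16      ] [ 0.50247245 -0.04876922  0.156     ]
feet [0.53362556 0.08064123 0.06      ] [ 0.6250574  -0.23324116  0.06      ] 0.32692803015561445 yaw 0.28345001235354195 [ 0.57934148 -0.07629997  0.06      ]
feet [0.53908297 0.06712565 0.06      ] [ 0.63049175 -0.24279763  0.06      ] 0.32312226948190453 yaw 0.286808164057342 [ 0.58478736 -0.08783599  0.06      ]
lever dir 2.750769105483752 0.08404658221983993
lever dir tri 2.754299050383717 0.09028715301746977
basin [0.48412603 0.43907971 0.05      ]
tumbler [ 0.40435135 -0.28662326  0.05      ] brush [ 0.62805111 -0.37970151  0.04      ] coil [0.41916299 0.31193743 0.01      ]
```

The hub is at about (0.583,-0.079) and the clamp yaw is about 0.285. The lever points along 2.753 rad, so the screw is at about 0.67. Three teeth back (-1.257) puts the lever direction at about -0.59, which is inside the stops.

```bash
cat >> h.py <<'E'
from scipy.spatial.transform import Rotation as Ro
HUB=np.array([.583,-.079])
def pose():
    s=r.sense(); return np.array(s["eef_pos"]),Ro.from_euler("xyz",s["tcp_rot"]),s
def to(p,yaw):
    P,R,s=pose(); T=Ro.from_euler("xyz",[np.pi,0,yaw])
    return np.r_[1000*R.inv().apply(np.array(p)-P),(R.inv()*T).as_rotvec(degrees=True)].round(2)
def show():
    P,R,s=pose(); print("t",round(s["clock"],2),"pos",P.round(4),"rpy",np.round(s["tcp_rot"],4),"F",s["ft_force"].round(2),"M",s["ft_torque"].round(2),"w",round(s["grip_width"],3),"q",np.round(s["joint_positions"],2))
E
python3 -c "
from h import *
show(); print(to([.498,-.044,.25],-.388))"
```

```text
t 0.3 pos [0.266  0.5654 0.2531] rpy [-3.1411e+00  1.0000e-04  2.7018e+00] F [ 1.   -0.06  0.17] M [-0.01 -0.04  0.05] w 0.999 q [-1.17  0.42 -0.01  1.61  0.    1.11 -0.05]
[-4.6932e+02 -4.5268e+02  3.3300e+00  1.0000e-02  4.0000e-02  1.7703e+02]
```

Emit:
send_rows(
  deltas=[
    [[-0.469,-0.453,0,0,0,120,0.085],[-0.469,-0.453,0,0,0,120,0.085],[-0.469,-0.453,0,0,0,120,0.085],[-0.469,-0.453,0,0,0,120,0.085],[-0.469,-0.453,0,0,0,120,0.085],[-0.469,-0.453,0,0,0,120,0.085],[-0.469,-0.453,0,0,0,120,0.085],[-0.469,-0.453,0,0,0,120,0.085],[-0.469,-0.453,0,0,0,120,0.085],[-0.469,-0.453,0,0,0,120,0.085],[-0.469,-0.453,0,0,0,120,0.085],[-0.469,-0.453,0,0,0,120,0.085]],
  ],
  squeeze=60,
)

```text
clock: 1.8
eef_pos: [0.4978, -0.046, 0.2533]
tcp_rot: [3.141, 0.0, 0.602]
ft_force: [0.4, -0.2, -0.7]
grip_width: 0.995
```

```bash
python3 -c "
from h import *
show(); print(to([.498,-.044,.20],-.388))"
```

```text
t 1.8 pos [ 0.4978 -0.046   0.2533] rpy [3.1408e+00 5.0000e-04 6.0170e-01] F [ 0.41 -0.21 -0.66] M [ 0.08 -0.02 -0.01] w 0.995 q [-0.55  0.23  0.67  1.94 -0.16  1.03 -0.78]
[ 1.27 -1.56 53.28  0.06  0.   56.7 ]
```

Emit:
send_rows(
  deltas=[
    [[0.001,-0.002,0.04,0,0,57,0.07],[0.001,-0.002,0.04,0,0,57,0.07],[0.001,-0.002,0.04,0,0,57,0.07],[0.001,-0.002,0.04,0,0,57,0.07],[0.001,-0.002,0.04,0,0,57,0.07],[0.001,-0.002,0.04,0,0,57,0.07],[0.001,-0.002,0.04,0,0,57,0.07]],
  ],
)

```text
clock: 2.68
eef_pos: [0.4971, -0.0407, 0.2132]
tcp_rot: [-3.141, 0.0, -0.384]
ft_force: [-0.3, -0.1, -0.4]
grip_width: 0.821
```

```bash
python3 - <<'E'
from h import *
show(); print(to([.498,-.044,.148],-.388))
t=viewer.camera("top"); s=viewer.camera("side")
a=crop(t,265,120,110,110,5); b=crop(s,250,160,110,110,5); 
cv2.imwrite("pics/c.png",cv2.resize(np.hstack([a,b]),None,fx=.72,fy=.72))
E
```

```text
t 2.67 pos [ 0.4971 -0.0407  0.2132] rpy [-3.1414e+00  4.0000e-04 -3.8410e-01] F [-0.31 -0.1  -0.38] M [ 0.03  0.01 -0.03] w 0.821 q [-0.69  0.32  0.84  1.98 -0.29  0.96 -1.65]
[ 2.100e+00  2.730e+00  6.522e+01 -1.000e-02  2.000e-02  2.200e-01]
```

View pics/c.png

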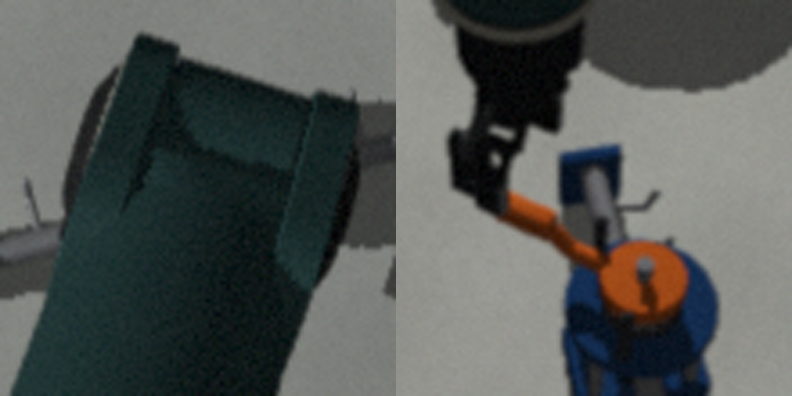

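The side view shows the gripper directly above the grip and aligned with it. The arm hides the clamp in the top view. I'll descend and close gently.

Emit:
send_rows(
  deltas=[
    [[0.002,0.003,0.03,0,0,0,0.07],[0.002,0.003,0.05,0,0,0,0.07],[0.002,0.003,0.065,0,0,0,0.07],[0.002,0.003,0.065,0,0,0,0.07],[0.002,0.003,0.065,0,0,0,0.03],[0.002,0.003,0.065,0,0,0,0.01],[0.002,0.003,0.065,0,0,0,0.0],[0.002,0.003,0.065,0,0,0,0.0],[0.002,0.003,0.065,0,0,0,0.0],[0.002,0.003,0.065,0,0,0,0.0]],
  ],
  squeeze=60,
)

```text
clock: 4.03
eef_pos: [0.4984, -0.0447, 0.1488]
tcp_rot: [-3.141, -0.0, -0.386]
ft_force: [-1.7, 4.9, 7.4]
grip_width: 0.199
```

```bash
python3 -c "
from h import *
show()"
```

```text
t 4.03 pos [ 0.4984 -0.0447  0.1488] rpy [-3.1405e+00 -3.0000e-04 -3.8620e-01] F [-1.73  4.89  7.4 ] M [1.08 0.21 0.37] w 0.199 q [-0.6   0.43  0.78  2.03 -0.4   0.83 -1.55]
```

Emit:
send_rows(
  deltas=[
    [[0,0,-0.004,0,0,0,0],[0,0,-0.008,0,0,0,0],[0,0,-0.012,0,0,0,0],[0,0,-0.0125,0,0,0,0],[0,0,-0.0125,0,0,0,0]],
  ],
)

```text
clock: 4.65
eef_pos: [0.4984, -0.0448, 0.161]
tcp_rot: [-3.141, -0.001, -0.386]
ft_force: [4.6, 3.6, -6.0]
grip_width: 0.201
```

```bash
python3 - <<'E'
from h import *
show()
t=viewer.camera("top"); s=viewer.camera("side")
cv2.imwrite("pics/d.png",crop(s,265,180,90,90,6))
E
```

```text
t 4.65 pos [ 0.4984 -0.0448  0.161 ] rpy [-3.1411e+00 -7.0000e-04 -3.8640e-01] F [ 4.6   3.64 -5.96] M [ 0.85 -0.94  0.42] w 0.201 q [-0.62  0.41  0.79  2.02 -0.38  0.86 -1.57]
```

View pics/d.png

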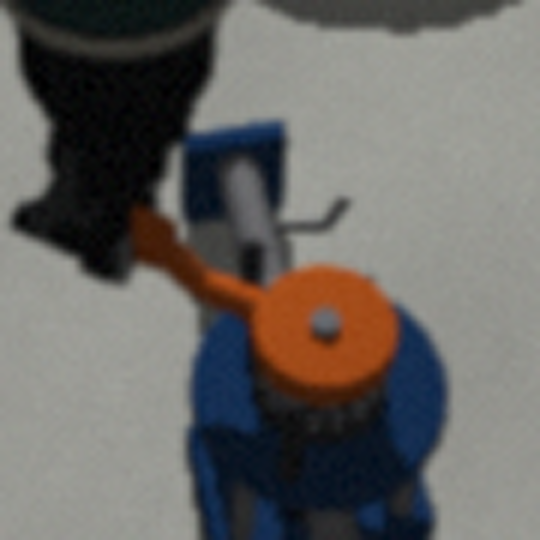

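The lever is lifted: serrations show under the hub and the pull-down is about 6 N. Now I'll swing it back counterclockwise along the arc, halfway first.

Emit:
send_rows(
  deltas=[
    [[0.0009,0.0127,0,0,0,-8,0],[0.0035,0.0252,0,0,0,-16,0],[0.0079,0.0372,0,0,0,-24,0],[0.0139,0.0485,0,0,0,-32,0],[0.0214,0.0588,0,0,0,-40,0],[0.0214,0.0588,0,0,0,-40,0]],
  ],
)

```text
clock: 5.5
eef_pos: [0.4968, -0.1083, 0.1614]
tcp_rot: [3.141, -0.002, 0.312]
ft_force: [8.6, 3.7, -5.5]
grip_width: 0.198
```

```bash
python3 - <<'E'
from h import *
show(); P,R,s=pose(); print("tool F",R.inv().apply(s["ft_force"]).round(2),"dist",P[:2]-HUB,np.linalg.norm(P[:2]-HUB),np.arctan2(*(P[:2]-HUB)[::-1])%6.283,s["tcp_rot"][2]+np.pi)
E
```

```text
t 5.5 pos [ 0.4968 -0.1083  0.1614] rpy [ 3.1408e+00 -2.5000e-03  3.1240e-01] F [ 8.57  3.66 -5.46] M [ 0.87 -1.79  0.08] w 0.198 q [-0.37  0.38  0.63  2.   -0.3   0.84 -0.83]
tool F [ 9.27 -0.85  5.48] dist [-0.08621069 -0.02932094] 0.0910604237444108 3.4692426516282824 3.454020150421874
```

Emit:
send_rows(
  deltas=[
    [[0.0016,0.0126,0,0,0,-8,0],[0.0047,0.0249,0,0,0,-16,0],[0.0093,0.0368,0,0,0,-24,0],[0.0157,0.0478,0,0,0,-32,0],[0.0157,0.0478,0,0,0,-32,0]],
  ],
)

```text
clock: 6.12
eef_pos: [0.5254, -0.1494, 0.1608]
tcp_rot: [3.141, 0.0, 0.869]
ft_force: [3.1, -0.4, -5.5]
grip_width: 0.198
```

```bash
python3 - <<'E'
from h import *
show(); P,R,s=pose(); print("tool F",R.inv().apply(s["ft_force"]).round(2),"dist",P[:2]-HUB,np.linalg.norm(P[:2]-HUB),np.arctan2(*(P[:2]-HUB)[::-1])%6.283,s["tcp_rot"][2]+np.pi)
s=viewer.camera("side")
cv2.imwrite("pics/e.png",crop(s,265,180,90,90,6))
E
```

```text
t 6.12 pos [ 0.5254 -0.1494  0.1608] rpy [3.1411e+00 3.0000e-04 8.6920e-01] F [ 3.12 -0.38 -5.51] M [-0.22 -0.67 -0.21] w 0.198 q [-0.18  0.43  0.5   1.91 -0.26  0.87 -0.25]
tool F [1.73 2.62 5.52] dist [-0.05760652 -0.07043882] 0.09099527019115564 4.026688890201658 4.0107891431345895
```

View pics/e.png

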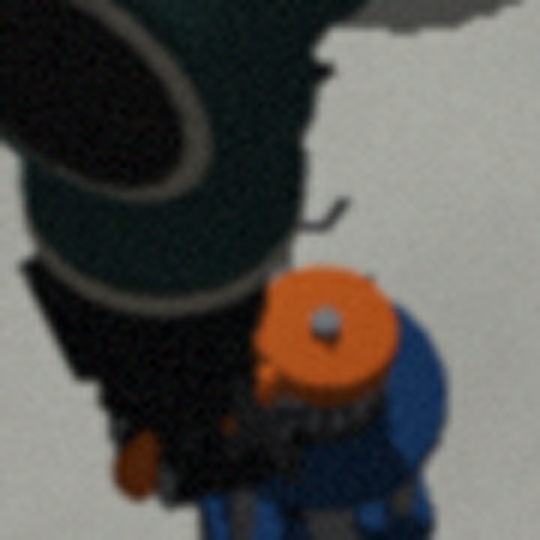

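The lever is swung back 1.255 rad (three teeth = 1.257) and is still lifted. Lowering now.

Emit:
send_rows(
  deltas=[
    [[0,0,0.004,0,0,0,0],[0,0,0.008,0,0,0,0],[0,0,0.0125,0,0,0,0],[0,0,0.0125,0,0,0,0],[0,0,0.0125,0,0,0,0]],
  ],
)

```text
clock: 6.8
eef_pos: [0.5252, -0.1493, 0.1489]
tcp_rot: [3.14, 0.0, 0.867]
ft_force: [-0.0, -5.5, 5.9]
grip_width: 0.198
```

```bash
cat >> h.py <<'E'
def st():
    show(); P,R,s=pose(); d=P[:2]-HUB; F=np.array(s["ft_force"])
    M=np.array(s["ft_torque"])[2]
    print("toolF",R.inv().apply(F).round(2),"r",np.hypot(*d).round(4),"ang",(np.arctan2(d[1],d[0])%6.2832).round(4),"yawdir",((s["tcp_rot"][2]+np.pi)%6.2832).round(4),"T about hub by lever on tool(ccw+)",round(d[0]*F[1]-d[1]*F[0],3),"Mz",round(M,3))
E
python3 - <<'E'
from h import *
st()
s=viewer.camera("side")
cv2.imwrite("pics/f.png",crop(s,265,180,90,90,6))
E
```

```text
t 6.8 pos [ 0.5252 -0.1493  0.1489] rpy [3.1402e+00 2.0000e-04 8.6740e-01] F [-0.03 -5.53  5.94] M [-1.14  0.03 -0.27] w 0.198 q [-0.17  0.44  0.49  1.92 -0.27  0.85 -0.24]
toolF [-4.24  3.57 -5.94] r 0.091 ang 4.0246 yawdir 4.009 T about hub by lever on tool(ccw+) 0.318 Mz -0.27
```

View pics/f.png

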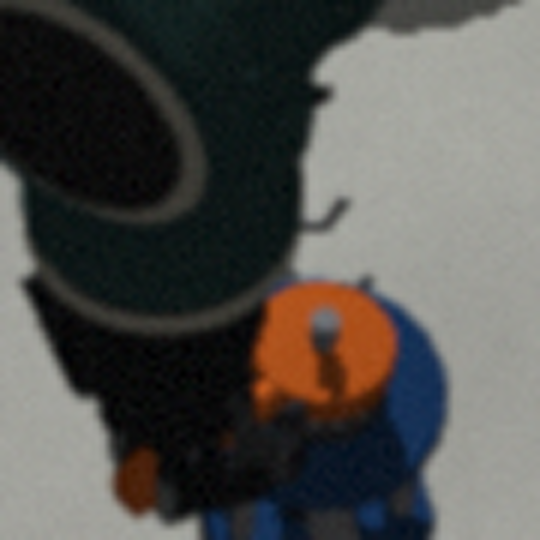

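The lever is fully down again: same height as at the first grasp, and the stud stands proud as before. The net moment about the hub is about 0.05 N m. I'll tighten through the free range first.

Emit:
send_rows(
  deltas=[
    [[0.0,-0.0063,0,0,0,4,0],[0.0006,-0.0127,0,0,0,8,0],[0.0014,-0.0174,0,0,0,11,0],[0.0014,-0.0174,0,0,0,11,0]],
  ],
)

```text
clock: 7.35
eef_pos: [0.5127, -0.1364, 0.1488]
tcp_rot: [3.141, -0.0, 0.675]
ft_force: [-0.8, -3.2, 6.5]
grip_width: 0.196
```

```bash
python3 -c "
from h import *
st()"
```

```text
t 7.35 pos [ 0.5127 -0.1364  0.1488] rpy [ 3.1406e+00 -2.0000e-04  6.7520e-01] F [-0.8  -3.19  6.48] M [-0.82  0.22 -0.29] w 0.196 q [-0.23  0.42  0.54  1.96 -0.29  0.83 -0.44]
toolF [-2.62  1.99 -6.48] r 0.0908 ang 3.8264 yawdir 3.8168 T about hub by lever on tool(ccw+) 0.178 Mz -0.287
```

Emit:
send_rows(
  deltas=[
    [[0.0001,-0.0048,0,0,0,3,0],[0.0001,-0.0048,0,0,0,3,0]],
  ],
)

```text
clock: 7.6
eef_pos: [0.5097, -0.1326, 0.1488]
tcp_rot: [3.141, -0.0, 0.623]
ft_force: [-0.5, -4.0, 6.4]
grip_width: 0.201
```

```bash
python3 -c "
from h import *
st()"
```

```text
t 7.6 pos [ 0.5097 -0.1326  0.1488] rpy [ 3.1408e+00 -2.0000e-04  6.2300e-01] F [-0.52 -4.04  6.36] M [-0.67  0.22 -0.21] w 0.201 q [-0.25  0.42  0.55  1.97 -0.29  0.83 -0.49]
toolF [-2.78  2.98 -6.36] r 0.0908 ang 3.7731 yawdir 3.7646 T about hub by lever on tool(ccw+) 0.268 Mz -0.21
```

Emit:
send_rows(
  deltas=[
    [[0.0001,-0.0048,0,0,0,3,0],[0.0001,-0.0048,0,0,0,3,0]],
  ],
)

```text
clock: 7.85
eef_pos: [0.507, -0.1286, 0.1488]
tcp_rot: [3.141, -0.0, 0.571]
ft_force: [-0.6, -3.1, 7.4]
grip_width: 0.203
```

```bash
python3 -c "
from h import *
st()"
```

```text
t 7.85 pos [ 0.507  -0.1286  0.1488] rpy [ 3.1409e+00 -3.0000e-04  5.7070e-01] F [-0.55 -3.05  7.36] M [-0.55  0.22 -0.11] w 0.203 q [-0.27  0.42  0.56  1.97 -0.3   0.83 -0.54]
toolF [-2.11  2.28 -7.35] r 0.0907 ang 3.7195 yawdir 3.7123 T about hub by lever on tool(ccw+) 0.205 Mz -0.105
```

Emit:
send_rows(
  deltas=[
    [[0.0001,-0.0048,0,0,0,3,0],[0.0001,-0.0048,0,0,0,3,0]],
  ],
)

```text
clock: 8.1
eef_pos: [0.5045, -0.1244, 0.1488]
tcp_rot: [3.141, -0.0, 0.518]
ft_force: [-1.8, -3.0, 7.5]
grip_width: 0.2
```

```bash
python3 -c "
from h import *
st()"
```

```text
t 8.1 pos [ 0.5045 -0.1244  0.1488] rpy [ 3.1411e+00 -3.0000e-04  5.1840e-01] F [-1.76 -3.05  7.48] M [-0.57  0.21 -0.14] w 0.2 q [-0.29  0.41  0.58  1.98 -0.3   0.83 -0.6 ]
toolF [-3.04  1.78 -7.48] r 0.0907 ang 3.666 yawdir 3.66 T about hub by lever on tool(ccw+) 0.159 Mz -0.142
```

Emit:
send_rows(
  deltas=[
    [[0.0001,-0.0048,0,0,0,3,0],[0.0001,-0.0048,0,0,0,3,0]],
  ],
)

```text
clock: 8.35
eef_pos: [0.5021, -0.1202, 0.1488]
tcp_rot: [3.141, -0.0, 0.466]
ft_force: [-1.8, -2.3, 7.6]
grip_width: 0.198
```

```bash
python3 -c "
from h import *
st()"
```

```text
t 8.35 pos [ 0.5021 -0.1202  0.1488] rpy [ 3.1412e+00 -3.0000e-04  4.6610e-01] F [-1.78 -2.27  7.64] M [-0.44  0.39 -0.14] w 0.198 q [-0.31  0.41  0.59  1.99 -0.31  0.83 -0.65]
toolF [-2.6   1.23 -7.64] r 0.0907 ang 3.6124 yawdir 3.6077 T about hub by lever on tool(ccw+) 0.11 Mz -0.141
```

Emit:
send_rows(
  deltas=[
    [[0.0001,-0.0048,0,0,0,3,0],[0.0001,-0.0048,0,0,0,3,0]],
  ],
)

```text
clock: 8.6
eef_pos: [0.5, -0.1158, 0.1487]
tcp_rot: [3.141, -0.0, 0.414]
ft_force: [-1.6, -1.9, 8.1]
grip_width: 0.202
```

```bash
python3 -c "
from h import *
st()"
```

```text
t 8.6 pos [ 0.5    -0.1158  0.1487] rpy [ 3.1413e+00 -3.0000e-04  4.1380e-01] F [-1.61 -1.93  8.14] M [-0.39  0.33 -0.13] w 0.202 q [-0.33  0.41  0.6   2.   -0.31  0.82 -0.71]
toolF [-2.25  1.12 -8.14] r 0.0907 ang 3.559 yawdir 3.5554 T about hub by lever on tool(ccw+) 0.1 Mz -0.129
```

Emit:
send_rows(
  deltas=[
    [[0.0001,-0.0048,0,0,0,3,0],[0.0001,-0.0048,0,0,0,3,0]],
  ],
)

```text
clock: 8.85
eef_pos: [0.4982, -0.1113, 0.1487]
tcp_rot: [3.141, -0.0, 0.362]
ft_force: [-2.4, -0.8, 7.8]
grip_width: 0.199
```

```bash
python3 -c "
from h import *
st()"
```

```text
t 8.85 pos [ 0.4982 -0.1113  0.1487] rpy [ 3.1414e+00 -3.0000e-04  3.6160e-01] F [-2.39 -0.85  7.83] M [-0.35  0.37 -0.03] w 0.199 q [-0.35  0.41  0.62  2.01 -0.32  0.82 -0.76]
toolF [-2.53 -0.05 -7.84] r 0.0908 ang 3.5053 yawdir 3.5032 T about hub by lever on tool(ccw+) -0.005 Mz -0.035
```

Emit:
send_rows(
  deltas=[
    [[0.0001,-0.0048,0,0,0,3,0],[0.0001,-0.0048,0,0,0,3,0]],
  ],
)

```text
clock: 9.1
eef_pos: [0.4966, -0.1069, 0.1487]
tcp_rot: [3.141, -0.0, 0.309]
ft_force: [-2.3, -2.8, 7.3]
grip_width: 0.201
```

```bash
python3 -c "
from h import *
st()"
```

```text
t 9.1 pos [ 0.4966 -0.1069  0.1487] rpy [ 3.1412e+00 -2.0000e-04  3.0930e-01] F [-2.29 -2.82  7.3 ] M [-0.59  0.43  0.1 ] w 0.201 q [-0.37  0.4   0.63  2.01 -0.32  0.82 -0.82]
toolF [-3.04  1.99 -7.3 ] r 0.0908 ang 3.4538 yawdir 3.4509 T about hub by lever on tool(ccw+) 0.179 Mz 0.098
```

Emit:
send_rows(
  deltas=[
    [[0.0001,-0.0048,0,0,0,3,0],[0.0001,-0.0048,0,0,0,3,0]],
  ],
)

```text
clock: 9.35
eef_pos: [0.4952, -0.1024, 0.1487]
tcp_rot: [3.141, -0.0, 0.257]
ft_force: [-2.8, -4.1, 7.9]
grip_width: 0.202
```

```bash
python3 -c "
from h import *
st()"
```

```text
t 9.35 pos [ 0.4952 -0.1024  0.1487] rpy [ 3.1411e+00 -1.0000e-04  2.5710e-01] F [-2.79 -4.14  7.93] M [-0.68  0.41  0.25] w 0.202 q [-0.39  0.4   0.64  2.02 -0.33  0.82 -0.87]
toolF [-3.75  3.3  -7.93] r 0.0909 ang 3.4019 yawdir 3.3987 T about hub by lever on tool(ccw+) 0.299 Mz 0.248
```

Torque is starting to build: net -0.04, then 0.28, then 0.55 N m over the last two steps. The bite is near tool yaw 0.36. I'll keep going and watch for the knee.

Emit:
send_rows(
  deltas=[
    [[0.0001,-0.0048,0,0,0,3,0],[0.0001,-0.0048,0,0,0,3,0]],
  ],
)

```text
clock: 9.6
eef_pos: [0.494, -0.0977, 0.1487]
tcp_rot: [3.141, -0.0, 0.205]
ft_force: [-2.8, -3.6, 7.0]
grip_width: 0.201
```

```bash
python3 -c "
from h import *
st()"
```

```text
t 9.6 pos [ 0.494  -0.0977  0.1487] rpy [ 3.1412e+00 -1.0000e-04  2.0490e-01] F [-2.79 -3.58  6.96] M [-0.55  0.47  0.35] w 0.201 q [-0.4   0.4   0.65  2.02 -0.33  0.82 -0.93]
toolF [-3.46  2.94 -6.96] r 0.0909 ang 3.3482 yawdir 3.3465 T about hub by lever on tool(ccw+) 0.267 Mz 0.352
```

Emit:
send_rows(
  deltas=[
    [[0.0001,-0.0048,0,0,0,3,0],[0.0001,-0.0048,0,0,0,3,0]],
  ],
)

```text
clock: 9.85
eef_pos: [0.4931, -0.0929, 0.1486]
tcp_rot: [3.141, 0.0, 0.153]
ft_force: [-3.9, -3.8, 8.6]
grip_width: 0.201
```

```bash
python3 -c "
from h import *
st()"
```

```text
t 9.85 pos [ 0.4931 -0.0929  0.1486] rpy [3.1413e+00 1.0000e-04 1.5260e-01] F [-3.89 -3.8   8.59] M [-0.63  0.51  0.38] w 0.201 q [-0.42  0.4   0.67  2.03 -0.34  0.82 -0.98]
toolF [-4.43  3.17 -8.59] r 0.091 ang 3.295 yawdir 3.2942 T about hub by lever on tool(ccw+) 0.288 Mz 0.38
```

The knee is clear: 0.55, 0.62, 0.67 N m, so the screw is now turning past the bite. The bite lies at tool yaw 0.32 to 0.37. Going to yaw of about 0.03 puts the screw about 0.19 to 0.34 rad past it.

Emit:
send_rows(
  deltas=[
    [[0.0002,-0.0055,0,0,0,3.5,0],[0.0007,-0.0111,0,0,0,7,0],[0.0007,-0.0111,0,0,0,7,0]],
  ],
)

```text
clock: 10.22
eef_pos: [0.4919, -0.0816, 0.1486]
tcp_rot: [3.141, 0.0, 0.031]
ft_force: [-5.1, -3.1, 9.6]
grip_width: 0.196
```

```bash
python3 -c "
from h import *
st()
s=viewer.camera('side')
cv2.imwrite('pics/g.png',crop(s,265,180,90,90,6))"
```

```text
t 10.22 pos [ 0.4919 -0.0816  0.1486] rpy [3.1414e+00 5.0000e-04 3.0700e-02] F [-5.09 -3.14  9.61] M [-0.51  0.84  0.48] w 0.196 q [-0.47  0.4   0.69  2.04 -0.35  0.82 -1.11]
toolF [-5.19  2.99 -9.61] r 0.0911 ang 3.1704 yawdir 3.1723 T about hub by lever on tool(ccw+) 0.273 Mz 0.483
```

View pics/g.png

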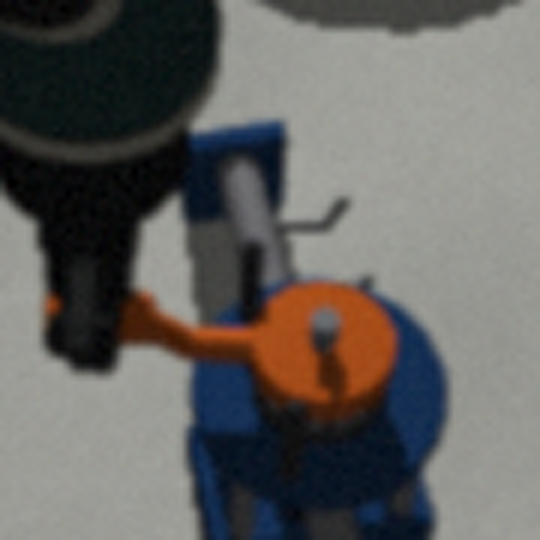

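The picture shows the lever still down in the serrations. The net torque is 0.76 N m, and the tool has turned about 18° past the bite. Releasing and retreating upward.

Emit:
send_rows(
  deltas=[
    [[0,0,0,0,0,0,0.03],[0,0,0,0,0,0,0.05],[0,0,0,0,0,0,0.05],[0,0,0,0,0,0,0.05],[0,0,-0.04,0,0,0,0.05],[0,0,-0.09,0,0,0,0.05],[-0.05,0.1,-0.12,0,0,0,0.05],[-0.1,0.2,-0.12,0,0,0,0.05],[-0.1,0.2,-0.12,0,0,0,0.05],[-0.1,0.25,-0.12,0,0,0,0.05],[-0.1,0.25,-0.12,0,0,0,0.05]],
  ],
)

```text
clock: 11.65
eef_pos: [0.3987, -0.3381, 0.2687]
tcp_rot: [3.141, -0.0, 0.028]
ft_force: [0.8, 0.6, 0.9]
grip_width: 0.581
```

```bash
python3 - <<'E'
from h import *
show()
t=viewer.camera("top"); s=viewer.camera("side")
a=crop(t,265,120,110,110,5); b=crop(s,255,180,110,110,5)
cv2.imwrite("pics/i.png",cv2.resize(np.hstack([a,b]),None,fx=.72,fy=.72,interpolation=cv2.INTER_AREA))
cv2.imwrite("pics/i2.png",t["frame"][:,:,::-1])
E
```

```text
t 11.65 pos [ 0.3987 -0.3381  0.2687] rpy [ 3.1406e+00 -2.0000e-04  2.7700e-02] F [0.75 0.56 0.93] M [ 0.02  0.04 -0.05] w 0.581 q [-0.1   0.31  0.91  1.87 -0.27  1.09 -0.64]
```

View pics/i.png

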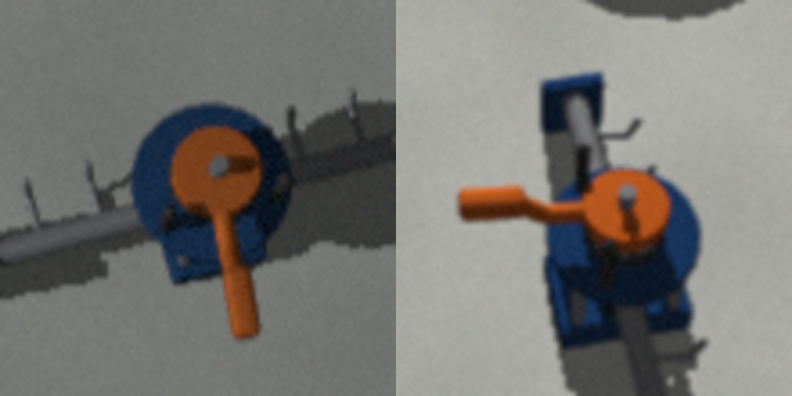

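```bash
python3 - <<'E'
from h import *
t=viewer.camera("top"); s=viewer.camera("side")
T=lambda x,y:(265+x/3.6,120+y/3.6); S=lambda x,y:(255+(x-396)/3.6,180+y/3.6)
ends=[atz(t,T(244,331),.156),atz(t,T(234,272),.156)]
v=ends[0]-ends[1]; print("bar top",np.linalg.norm(v),np.arctan2(v[1],v[0])%6.283)
ends=[atz(s,S(467,200),.156),atz(s,S(523,198),.156)]
v=ends[0]-ends[1]; print("bar side",np.linalg.norm(v),np.arctan2(v[1],v[0])%6.283)
g=atz(t,T(239,301),.156); h=atz(t,T(217,168),.14)
for hh in (h,np.r_[HUB,0]):
    v=g-hh; print("grip",g,hh,np.hypot(v[0],v[1]),np.arctan2(v[1],v[0])%6.283)
g=atz(s,S(495,199),.156); v=g[:2]-HUB; print("side grip",g,np.hypot(*v),np.arctan2(v[1],v[0])%6.283)
# mask-based principal axis of orange bar, before/after
for f,(u0,v0,u1,v1) in (("pics/top0.png",(300,188,322,214)),("pics/i2.png",(322,190,345,217))):
    im=cv2.imread(f); hsv=cv2.cvtColor(im,cv2.COLOR_BGR2HSV); m=cv2.inRange(hsv,(3,150,70),(20,255,255))
    k=np.zeros_like(m); k[v0:v1,u0:u1]=m[v0:v1,u0:u1]; ys,xs=np.nonzero(k)
    l=cv2.fitLine(np.c_[xs,ys].astype(np.float32),cv2.DIST_L2,0,.01,.01).ravel(); c=l[2:]; d=l[:2]*np.sign(l[1])
    a=atz(t,c+8*d,.156)-atz(t,c-8*d,.156); g=atz(t,c,.15); v=g[:2]-HUB
    print(f,len(xs),"axis dir",np.arctan2(a[1],a[0])%6.283,"centroid dir",np.arctan2(v[1],v[0])%6.283,np.hypot(*v))
E
```

```text
bar top 0.038777742953400786 3.3067458190204118
bar side 0.03761043316139078 3.2833720737607877
grip [ 0.49230478 -0.09160494  0.156     ] [ 0.58311046 -0.07893339  0.14      ] 0.09168553945756387 3.28005771746006
grip [ 0.49230478 -0.09160494  0.156     ] [ 0.583 -0.079  0.   ] 0.09156695308640884 3.279504011742082
side grip [ 0.49755288 -0.09582204  0.156     ] 0.0870872653517801 3.3357922714909116
pics/top0.png 138 axis dir 2.7806586367472796 centroid dir 2.7252204904790047 0.08911215510986671
pics/i2.png 158 axis dir 3.3472463614178394 centroid dir 3.2791071381810966 0.0865147858305803
```

After release the lever reads about 3.28 to 3.31 rad, against 3.17 for the tool. So the grip lagged the load by about 0.12 rad, and the screw is only about 0.15 to 0.24 past the bite. That is probably inside the window but on the low side. I'll regrasp and add about 0.06 rad.

```bash
python3 -c "
from h import *
print(to([.493,-.093,.23],.15),to([.493,-.093,.1487],.15))"
```

```text
[ 1.0026e+02 -2.3870e+02  3.8080e+01 -2.0000e-02  3.0000e-02 -6.8300e+00] [ 1.0030e+02 -2.3868e+02  1.1938e+02 -2.0000e-02  3.0000e-02 -6.8300e+00]
```

Emit:
send_rows(
  deltas=[
    [[0.05,-0.06,0.0,0,0,-7,0.06],[0.08,-0.12,0.0,0,0,-7,0.06],[0.1,-0.18,0.02,0,0,-7,0.06],[0.1,-0.239,0.038,0,0,-7,0.06],[0.1,-0.239,0.038,0,0,-7,0.06],[0.1,-0.239,0.038,0,0,-7,0.06],[0.1,-0.239,0.038,0,0,-7,0.06]],
  ],
)

```text
clock: 12.72
eef_pos: [0.4927, -0.093, 0.2306]
tcp_rot: [3.142, -0.0, 0.154]
ft_force: [0.0, -0.7, 0.7]
grip_width: 0.705
```

```bash
python3 -c "
from h import *
show();print(to([.493,-.093,.1487],.15))"
```

```text
t 12.72 pos [ 0.4927 -0.093   0.2306] rpy [ 3.1415e+00 -4.0000e-04  1.5380e-01] F [ 0.03 -0.66  0.71] M [ 0.01 -0.03  0.01] w 0.705 q [-0.54  0.28  0.78  1.96 -0.24  0.99 -1.06]
[ 3.100e-01  2.000e-02  8.194e+01  0.000e+00 -2.000e-02  2.200e-01]
```

Emit:
send_rows(
  deltas=[
    [[0,0,0.03,0,0,0,0.06],[0,0,0.06,0,0,0,0.06],[0,0,0.082,0,0,0,0.06],[0,0,0.082,0,0,0,0.06],[0,0,0.082,0,0,0,0.03],[0,0,0.082,0,0,0,0.01],[0,0,0.082,0,0,0,0],[0,0,0.082,0,0,0,0],[0,0,0.082,0,0,0,0]],
  ],
)

```text
clock: 13.85
eef_pos: [0.493, -0.0929, 0.1491]
tcp_rot: [-3.141, -0.001, 0.154]
ft_force: [-2.5, 1.2, 9.4]
grip_width: 0.199
```

```bash
python3 -c "
from h import *
st()"
```

```text
t 13.85 pos [ 0.493  -0.0929  0.1491] rpy [-3.1415e+00 -1.1000e-03  1.5390e-01] F [-2.49  1.16  9.45] M [0.15 0.54 0.17] w 0.199 q [-0.46  0.41  0.71  2.03 -0.36  0.83 -0.96]
toolF [-2.27 -1.53 -9.45] r 0.091 ang 3.2949 yawdir 3.2955 T about hub by lever on tool(ccw+) -0.139 Mz 0.168
```

Emit:
send_rows(
  deltas=[
    [[0.0001,-0.0032,0,0,0,2,0],[0.0002,-0.0063,0,0,0,4,0],[0.0002,-0.0063,0,0,0,4,0]],
  ],
)

```text
clock: 14.22
eef_pos: [0.4922, -0.0866, 0.1491]
tcp_rot: [3.142, -0.001, 0.084]
ft_force: [-4.3, -0.7, 9.1]
grip_width: 0.204
```

```bash
python3 -c "
from h import *
st()"
```

```text
t 14.22 pos [ 0.4922 -0.0866  0.1491] rpy [ 3.1415e+00 -8.0000e-04  8.3900e-02] F [-4.34 -0.74  9.12] M [-0.09  0.66  0.4 ] w 0.204 q [-0.49  0.41  0.73  2.03 -0.37  0.83 -1.03]
toolF [-4.38  0.38 -9.12] r 0.0912 ang 3.2256 yawdir 3.2255 T about hub by lever on tool(ccw+) 0.034 Mz 0.397
```

Emit:
send_rows(
  deltas=[
    [[0.0001,-0.0048,0,0,0,3,0],[0.0001,-0.0048,0,0,0,3,0]],
  ],
)

```text
clock: 14.48
eef_pos: [0.4918, -0.0819, 0.149]
tcp_rot: [3.141, -0.001, 0.031]
ft_force: [-4.7, -3.0, 8.3]
grip_width: 0.199
```

```bash
python3 -c "
from h import *
st()"
```

```text
t 14.47 pos [ 0.4918 -0.0819  0.149 ] rpy [ 3.1414e+00 -6.0000e-04  3.1500e-02] F [-4.66 -3.    8.33] M [-0.39  0.86  0.64] w 0.199 q [-0.51  0.41  0.74  2.04 -0.38  0.83 -1.08]
toolF [-4.75  2.85 -8.33] r 0.0913 ang 3.1737 yawdir 3.1731 T about hub by lever on tool(ccw+) 0.26 Mz 0.641
```

Emit:
send_rows(
  deltas=[
    [[0.0001,-0.0048,0,0,0,3,0],[0.0001,-0.0048,0,0,0,3,0]],
  ],
)

```text
clock: 14.72
eef_pos: [0.4916, -0.0771, 0.149]
tcp_rot: [3.142, -0.0, -0.021]
ft_force: [-5.0, -1.9, 9.2]
grip_width: 0.2
```

```bash
python3 -c "
from h import *
st()"
```

```text
t 14.72 pos [ 0.4916 -0.0771  0.149 ] rpy [ 3.1415e+00 -3.0000e-04 -2.0800e-02] F [-5.01 -1.93  9.21] M [-0.33  0.92  0.68] w 0.2 q [-0.53  0.42  0.75  2.04 -0.39  0.83 -1.14]
toolF [-4.97  2.03 -9.21] r 0.0914 ang 3.1205 yawdir 3.1208 T about hub by lever on tool(ccw+) 0.186 Mz 0.677
```

The torque has levelled at about 0.87 N m, so the screw slid the extra 0.05 rad. Releasing again.

Emit:
send_rows(
  deltas=[
    [[0,0,0,0,0,0,0.03],[0,0,0,0,0,0,0.05],[0,0,0,0,0,0,0.05],[0,0,0,0,0,0,0.05],[0,0,-0.04,0,0,0,0.05],[0,0,-0.09,0,0,0,0.05],[-0.05,0.1,-0.12,0,0,0,0.05],[-0.1,0.2,-0.12,0,0,0,0.05],[-0.1,0.25,-0.12,0,0,0,0.05],[-0.1,0.25,-0.12,0,0,0,0.05],[-0.1,0.25,-0.12,0,0,0,0.05]],
  ],
)

```text
clock: 16.1
eef_pos: [0.3845, -0.328, 0.2687]
tcp_rot: [3.141, -0.0, -0.025]
ft_force: [1.0, 0.0, -0.1]
grip_width: 0.582
```

```bash
python3 - <<'E'
from h import *
show()
t=viewer.camera("top"); s=viewer.camera("side")
a=crop(t,265,120,110,110,5); b=crop(s,255,180,110,110,5)
cv2.imwrite("pics/j.png",cv2.resize(np.hstack([a,b]),None,fx=.72,fy=.72,interpolation=cv2.INTER_AREA))
cv2.imwrite("pics/j2.png",t["frame"][:,:,::-1])
for f,(u0,v0,u1,v1) in (("pics/i2.png",(322,190,345,217)),("pics/j2.png",(322,190,348,217))):
    im=cv2.imread(f); hsv=cv2.cvtColor(im,cv2.COLOR_BGR2HSV); m=cv2.inRange(hsv,(3,150,70),(20,255,255))
    k=np.zeros_like(m); k[v0:v1,u0:u1]=m[v0:v1,u0:u1]; ys,xs=np.nonzero(k)
    l=cv2.fitLine(np.c_[xs,ys].astype(np.float32),cv2.DIST_L2,0,.01,.01).ravel(); c=l[2:]; d=l[:2]*np.sign(l[1])
    a=atz(t,c+8*d,.156)-atz(t,c-8*d,.156); g=atz(t,c,.15); v=g[:2]-HUB
    print(f,len(xs),"axis dir",np.arctan2(a[1],a[0])%6.283,"centroid dir",np.arctan2(v[1],v[0])%6.283,np.hypot(*v))
# bystander motion: image difference against start, outside arm/clamp
A=cv2.imread("pics/top0.png").astype(int);B=cv2.imread("pics/j2.png").astype(int)
for n,(u0,v0,u1,v1) in dict(basin=(65,120,165,225),coil=(140,215,195,262),brush=(415,125,470,200),tumbler=(380,225,430,268)).items():
    print(n,np.abs(A-B)[v0:v1,u0:u1].mean().round(1))
E
```

```text
t 16.1 pos [ 0.3845 -0.328   0.2687] rpy [ 3.1407e+00 -3.0000e-04 -2.5000e-02] F [ 1.    0.02 -0.06] M [ 0.02  0.05 -0.01] w 0.582 q [-0.18  0.28  0.98  1.91 -0.26  1.08 -0.69]
pics/i2.png 158 axis dir 3.3472463614178394 centroid dir 3.2791071381810966 0.0865147858305803
pics/j2.png 156 axis dir 3.2834234106400286 centroid dir 3.2372508352913165 0.08642994484376587
basin 2.4
coil 4.0
brush 2.1
tumbler 38.2
```

View pics/j.png

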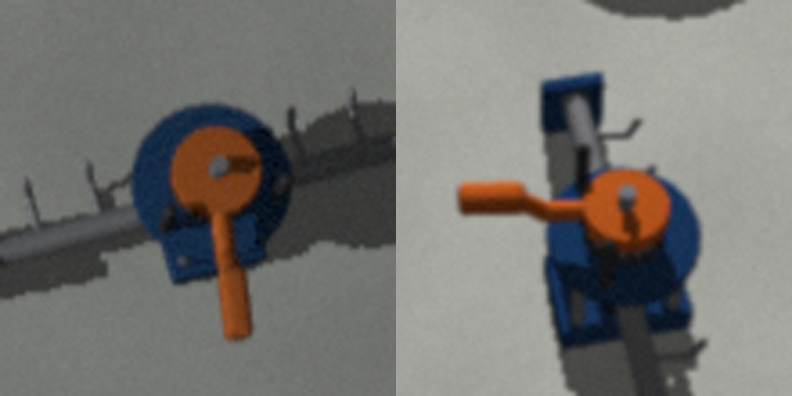

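The lever turned about 0.05 rad more and sits fully down, with the stud standing proud as at the start. The tumbler's image difference comes from the arm being over it: the fingertips are about 0.25 m up and the tumbler is 0.10 m tall. Handing in.

```bash
python3 -c "
from h import *
print(job.hand_in())"
```

```text
the job is handed in; nothing more can be done
None
```

I tightened the clamp and handed the job in at about 16 s of the 45 s allowed; the hand-in reported no verdict.

**What I did:** I lifted the lever about 12 mm, swung it back three teeth (1.255 rad) and let it drop fully in again. I then turned it clockwise until the resistance jumped, about 1.2 rad on the screw by my estimate, and went past that. After the first release the lever turned out to have lagged the gripper by about 0.12 rad. I regrasped it, added about 0.05 rad and let go.

**Last checks:**
- **Screw:** it stands an estimated 0.21 to 0.30 rad past the bite, about 1.7 to 2.4 mm of cap travel. That comes from the lever's direction; I could not see the cap itself.
- **Lever:** it looks fully down in both camera views, and the forces on the tool after release were near zero.
- **Bystanders:** the basin, brush and peg coil look unchanged in the top view. The tumbler could not be compared because the arm hid it, but the tool never came below about 0.25 m there and the tumbler is 0.10 m tall.

**What disagreed:** the two image estimates of the last lever movement differed (0.042 and 0.064 rad), and absolute lever directions scattered by about 0.05 rad. Even so, the whole estimated range stays inside the 0.125 to 0.375 rad window.

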